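Square the inspection tray into the corner stop

TASK

Slide the white-rimmed inspection tray along the bench into the corner made by the two aluminium stop bars, so that it ends lying flat and fully home: its far long side flush against the long bar and its left short side flush against the short bar. Only push it with the fingers: do not pinch it or lift it off the bench, do not touch the plug and the ring that lie in it, and keep the plug standing. Leave the other things on the bench where they are, and take the fingers clear when done.

Things in the scene. Friction and masses are not known exactly. Their poses are not given: they have to be found in the camera images.
- tray: Loose shallow tray, dark floor, white rim: 110 mm (its x) by 150 mm (its y), rim 18 mm high, 4 mm thick, floor 3 mm thick, 0.3 to 0.55 kg, flat on the bench (z = 0), sliding with ordinary friction. Origin at the centre of its underside; x points away from the robot (turned up to 25 degrees at the start), y to the left.
- tray_far_left (a point): The tray's far left outer corner on the bench, at (+55, +75, 0) mm in the tray's frame.
- tray_far_right (a point): The tray's far right outer corner on the bench, at (+55, -75, 0) mm in the tray's frame.
- tray_near_left (a point): The tray's near left outer corner on the bench, at (-55, +75, 0) mm in the tray's frame.
- stop: Fixed corner stop: two aluminium bars, 16 mm wide, 18 mm high, in an L. Origin on the bench at the corner of their inner faces; x points away from the robot, y to the left, turned up to 15 degrees. Long (far) bar: inner face at x = 0, y from -224 to +16 mm. Short (left) bar: inner face at y = 0, x from -125 to 0 mm. Fully home, the tray's centre is at (-55, -75) mm here, axes parallel.
- plug: A loose steel plug standing upright in the tray, 42 mm tall, foot 26 mm across, stem 16 mm across; origin at the centre of its foot.
- ring: A loose steel ring lying flat in the tray, 36 mm outside, 22 mm inside, 12 mm high; origin at the centre of its underside.
- collar: Bystander: a larger loose steel ring lying on the bench, 56 mm outside, 20 mm high; origin at the centre of its underside.
- case: Bystander: a closed wooden gauge case, 90 x 50 x 30 mm; origin at the centre of its underside.
- bottle: Bystander: a white plastic bottle, 56 mm across, 130 mm tall; origin at the centre of its underside.
- pot: Bystander: an open steel pot, 64 mm across, 60 mm tall; origin at the centre of its underside.
- jar: Bystander: an amber jar, 52 mm across, 60 mm tall; origin at the centre of its underside.
Things that resemble listed ones, but are neither listed nor needed, are in the scene too. Leave any green or yellow look-alike of the ring alone.

How it is judged:
By the outcome, as a careful person would: the job done as asked, in the order asked, and still so for the second after the job is handed in, with the robot touching nothing.
It also fails if it takes over 58 s, if anything falls off the work surface, if the arm or the gripper's body presses on something with over 40 N, if the wrist force passes 120 N, or if a joint passes its speed limit or range.

ROBOT

A 7-joint arm with a two-finger parallel gripper is mounted at the origin on the work surface. World frame = base frame: x ahead of the robot, y to its left, z up, the work surface at z = 0. Lengths are in m, angles in rad, forces in N, time in s.
With the tool pointing down it reaches from about 0.4 to 0.85 m from the base axis. Payload 4.5 kg.
Tool frame: the origin (TCP) lies at the very end of the fingers, on their centre line; the grasp point (between the pads) lies 19 mm behind it; z points along the fingers, y is the line along which they close (so a half turn about z gives the same grasp; the last joint's range is limited). The gripper opens to 88 mm and grips with 3 to 60 N. Pads are 18 mm wide; open, the fingers measure 123 mm over their backs; the gripper's body (75 mm by 187 mm) begins 45 mm behind the grasp point.
Start: joints at [-1.099, 0.689, -0.195, 1.565, 0.157, 0.902, -0.215], TCP at [0.265, 0.566, 0.239] pointing down, gripper open.
Joint ranges: [-3.01, 3.01], [-0.46, 2.08], [-1.47, 1.51], [0.13, 2.56], [-1, 4.14], [0.04, 2.09], [-2.66, 2.66]. Speed limits (rad/s): [2.57, 2.57, 3.14, 3.14, 3.14, 3.14, 3.14].

INTERFACE

Orientations are given as a 3x3 rotation matrix whose columns are the frame's x, y, z axes.
In Python, from plant import monitor, imaging, env gives the robot as it stands. The module is installed in compiled form; this text tells all that it offers.
- The arm moves only by the tool jog_arm, never from a script. Its arguments are lists of equal length, an entry for each row: "offset": the shift along the world's x, y, z in cm, a list of three; "dr": the turn, a rotation vector about the world's x, y, z in degrees, a list of three; "fingers": the opening, from 0 (shut) to 1 (fully open). A call has 1 to 5 rows; each row is the pose to reach, as a shift and turn from the pose commanded when the call began; what a row does not reach only later rows make up. A row lasts 1/12 s, in which the tool goes at most 41.7 mm and 7.16 degrees, less where a joint would pass 70% of its speed; a pose out of reach is approached as far as the arm can. A call with a gripper value outside its range is refused whole. The fingers move at their own pace and stop on an object; "newtons" is the grip in N (left out, the last holds). Time passes only in rows, so rows that repeat a pose let the fingers close. It gives the time, the measured TCP pose, the force, the opening and the grip force at its end, in the units of the state.
- monitor.get_obs(): the state, without advancing time (a new reading comes with each control period).
- imaging.get_image(name): name is "scene" or "top"; returns (picture, depth): 400x640x3 uint8, blue, green, red; 400x640 float32, m along the optical axis (not along the pixel's ray), 0 where there is no reading.
- imaging.get_calibration(name): a dict with "mtx" (3x3 intrinsics, pixels), "distortion" ([k1, k2, p1, p2, k3] as OpenCV has them; the pictures are not rectified), "rvec" (rotation vector, rad) and "tvec" (3), from world to camera coordinates, as OpenCV has them. Camera axes: x right, y down, z forward; pixel columns grow to the right and rows downward; lengths in m; the calibration is good to about 2 mm. A picture is of the moment at which its call begins. get_calibration takes no time and is no camera call.
- env.close_job(): hands the job in; it is judged then, once.
The state is a dict: "time_s": time; "qpos": joint angles; "qvel": joint speeds; "joint_torque": joint torques, N m; "eef_pos": TCP position; "eef_rot": TCP orientation; "wrist_force": force on the tool from outside, world axes, zero at the start; "ft_torque": the same for the moment, N m; "grip_width": finger opening in m; "finger_force": force on a finger pad.
Only numpy, scipy, OpenCV 4.12 (cv2) and the standard library are available. Lean on these libraries where they do the work, as an engineer would, in place of code of your own. Each camera call takes 0.05 s, during which the arm holds its last target. There are 200 camera calls.

## Working session

There is one attempt and no reset: what is moved stays moved. The work goes in short steps, Python scripts to look and compute and a tool call to move; the robot and the scene stay as the last step left them, time stands still between calls to the robot, and variables do not carry over. Pictures are saved under pics/ and viewed, at most 10 in all, crops included, and the job is handed in when it is done.

Besides the shell and the picture viewer there is one more tool, called after "Emit:" as a command line: name --argument value ..., lists and objects as JSON in quotes. jog_arm: Moves the arm, as the interface text tells. Its arguments: {"type":"object","properties":{"offset":{"type":"array"},"dr":{"type":"array"},"fingers":{"type":"array"},"newtons":{"type":"number"}},"required":["offset","dr","fingers"]}

```bash
mkdir -p pics
cat > h.py <<'E'
import numpy as np, cv2
from plant import monitor, imaging, env
def cam(n):
    c=imaging.get_calibration(n); R=cv2.Rodrigues(np.array(c["rvec"],float))[0]
    return np.array(c["mtx"],float),np.array(c["distortion"],float),R,np.array(c["tvec"],float).ravel()
def onplane(n,px,z):
    K,D,R,t=cam(n); u=cv2.undistortPoints(np.array(px,float).reshape(-1,1,2),K,D)[:,0]
    d=np.c_[u,np.ones(len(u))]@R; o=-R.T@t
    return o+d*((z-o[2])/d[:,2])[:,None]
def cloud(n,dep):
    K,D,R,t=cam(n); h,w=dep.shape; v,u=np.mgrid[:h,:w]
    p=cv2.undistortPoints(np.stack([u,v],-1).reshape(-1,1,2).astype(float),K,D)[:,0]
    z=dep.reshape(-1,1); return ((np.c_[p,np.ones(len(p))]*z-t)@R).reshape(h,w,3)
E
python3 - <<'E'
from h import *
for n in("scene","top"):
    im,d=imaging.get_image(n); cv2.imwrite(f"pics/{n}0.png",im); np.save(n+"0.npy",d); K,D,R,t=cam(n); print(n,-R.T@t,R[2])
s=monitor.get_obs(); print(s)
E
```

```text
scene [ 1.25807459 -0.38097902  0.74353126] [-0.65181035  0.37299179 -0.66031841]
top [0.37961578 0.00113591 1.05902499] [ 0.16011182  0.00468307 -0.98708777]
{'time_s': 0.1, 'qpos': array([-1.09914807,  0.6899138 , -0.19449327,  1.56618733,  0.15728932,
        0.90248758, -0.21509238]), 'qvel': array([-9.96362249e-05, -7.57029104e-04, -6.86622722e-04, -2.43956755e-03,
       -1.52078479e-03,  1.22090841e-03,  1.01624002e-03]), 'joint_torque': array([-2.15264234e-03, -5.28503573e+01, -1.27137680e+00, -1.53835845e+01,
       -5.26313321e-02,  2.02617819e-03,  3.87823832e-05]), 'eef_pos': array([0.26481463, 0.5655302 , 0.23799504]), 'eef_rot': array([[-9.05687369e-01,  4.23945828e-01, -5.70764159e-04],
       [ 4.23946195e-01,  9.05686128e-01, -1.50409696e-03],
       [-1.20722450e-04, -1.60421491e-03, -9.99998706e-01]]), 'wrist_force': array([0.6227086 , 0.00537876, 0.038959  ]), 'ft_torque': array([-0.02937393,  0.04466947, -0.01823678]), 'finger_force': 0.0, 'grip_width': 0.08825821017240564}
```

View pics/top0.png

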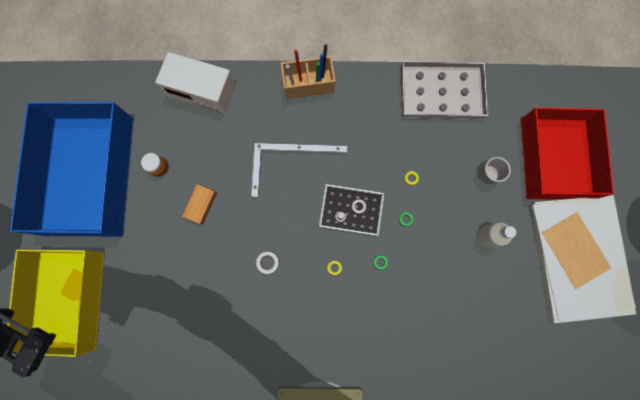

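View pics/scene0.png

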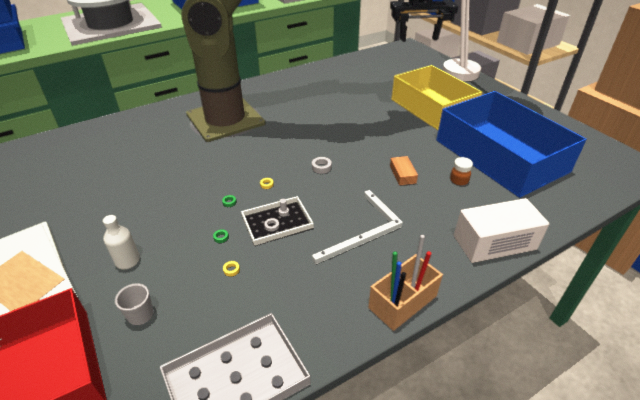

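The top view shows the tray with corners near (326,185), (384,192), (379,235) and (320,229). The stop's corner is near (258,149), and its bars run to (347,149) and (255,195). Next I'll measure these precisely.

```bash
cat >> h.py <<'E'
def rect(mask):
    n,l,s,c=cv2.connectedComponentsWithStats(mask.astype(np.uint8)); return l,s,c
def find(n,im):
    """tray pose, stop pose from the top picture: rim tops on z=18mm"""
    g=im.min(2); l,s,c=rect(g>120); out={}
    for i in range(1,len(s)):
        if s[i,4]<60: continue
        m=np.argwhere(l==i)[:,::-1]
        P=onplane(n,m,0.018)[:,:2]
        r=cv2.minAreaRect((P*1000).astype(np.float32)); out[i]=(s[i].tolist(),r,P)
    return out
E
python3 - <<'E'
from h import *
im=cv2.imread("pics/top0.png"); 
for k,(s,r,P) in find("top",im).items():
    if s[0]>150 and s[0]<450 and s[1]>100: print(s,np.round(r[0]),np.round(r[1]),round(r[2],1),cv2.boxPoints(r).round(0).tolist())
p=cloud("top",np.load("top0.npy"));print(p[210,340],p[217,340],p[206,359],p[149,300],p[262,267-10],p[300,400])
c=cv2.resize(im[135:285,240:440],None,fx=4,fy=4,interpolation=cv2.INTER_CUBIC);cv2.imwrite("pics/c0.png",c)
E
```

```text
[251, 143, 97, 54, 953] [634.  58.] [242. 141.] 88.9 [[561.0, -62.0], [702.0, -65.0], [707.0, 178.0], [566.0, 180.0]]
[319, 184, 66, 52, 435] [535. -75.] [152. 112.] 81.6 [[468.0, -142.0], [579.0, -159.0], [601.0, -8.0], [491.0, 8.0]]
[352, 199, 14, 14, 103] [544. -93.] [33. 33.] 89.9 [[528.0, -110.0], [561.0, -110.0], [561.0, -77.0], [528.0, -77.0]]
[335, 212, 11, 10, 74] [516. -47.] [23. 25.] 0.6 [[505.0, -34.0], [505.0, -59.0], [528.0, -59.0], [527.0, -34.0]]
[256, 251, 23, 23, 261] [401. 133.] [54. 55.] 1.5 [[373.0, 160.0], [374.0, 106.0], [428.0, 107.0], [427.0, 161.0]]
[ 0.53508461 -0.04745245  0.00062429] [ 0.51098377 -0.04537275  0.047086  ] [ 0.54634536 -0.09639102 -0.00179761] [0.69027285 0.05700238 0.01920457] [0.40021163 0.1575326  0.0225852 ] [ 0.31063425 -0.19778009 -0.00233602]
```

View pics/c0.png

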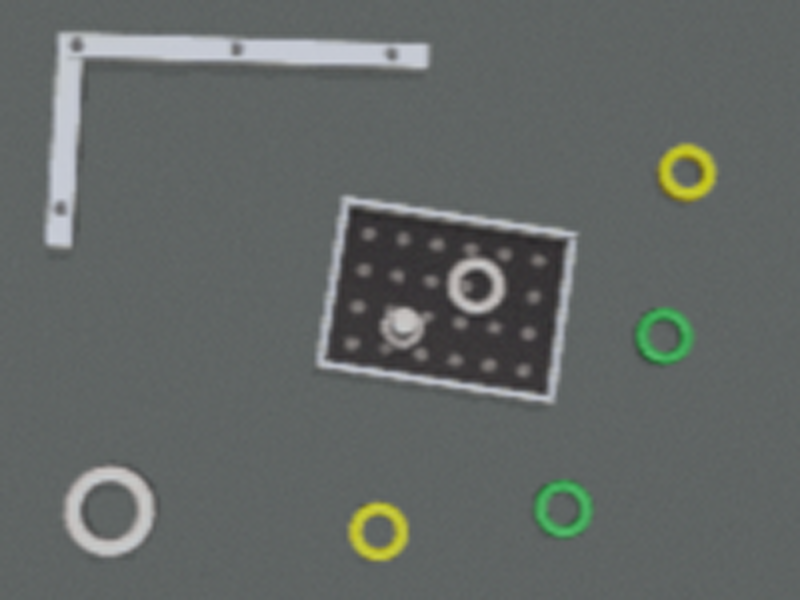

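The crop agrees with that: the tray is about 8° clockwise and the stop about 1–2°. The yellow ring sits behind the tray and the green one to its right, both with room for the fingers. Next I'll refine the stop axes.

```bash
cat >> h.py <<'E'
def stop(P):
    a=np.radians(-1.3); 
    for _ in range(4):
        R=np.array([[np.cos(a),-np.sin(a)],[np.sin(a),np.cos(a)]]); Q=P@R; m=Q.max(0)
        L=P[(Q[:,0]>m[0]-.020)&(Q[:,1]<m[1]-.030)]; S=P[(Q[:,1]>m[1]-.020)&(Q[:,0]<m[0]-.030)]
        v=cv2.fitLine(L.astype(np.float32),2,0,.01,.01).ravel(); w=cv2.fitLine(S.astype(np.float32),2,0,.01,.01).ravel()
        v[:2]*=np.sign(v[1]); w[:2]*=np.sign(w[0]); al=np.arctan2(-v[0],v[1]); as_=np.arctan2(w[1],w[0]); a=(al*2+as_)/3
    R=np.array([[np.cos(a),-np.sin(a)],[np.sin(a),np.cos(a)]])
    o=np.array([(L@R)[:,0].mean()-.008,(S@R)[:,1].mean()-.008]); return R@o,a,al,as_
def tray(r):
    b=cv2.boxPoints(r)/1000; e=[b[(i+1)%4]-b[i] for i in range(4)]; y=max(e,key=lambda v:np.linalg.norm(v)*(v[1]>0)); return np.array(r[0])/1000,np.arctan2(-y[0],y[1])
E
python3 - <<'E'
from h import *
im=cv2.imread("pics/top0.png")
for k,(s,r,P) in find("top",im).items():
    if s[0]==251: o,a,al,as_=stop(P); print("stop",o,np.degrees([a,al,as_]))
    if s[0]==319: c,t=tray(r); print("tray",c,np.degrees(t))
R=np.array([[np.cos(a),-np.sin(a)],[np.sin(a),np.cos(a)]]); print("home",o+R@[-.055,-.075]); print("tray in stop",R.T@(c-o))
E
```

```text
stop [0.68957826 0.16105468] [-1.2109301 -1.2772974 -1.0781959]
tray [ 0.53464801 -0.07514491] -8.399192
home [0.63300555 0.08723375]
tray in stop [-0.149904 -0.239421]
```

Emit:
jog_arm --offset '[[4, -4, 0], [8, -8, 0], [12, -12, 0], [15, -16, 0], [18, -19, 0]]' --dr '[[0, 0, 5], [0, 0, 10], [0, 0, 15], [0, 0, 20], [0, 0, 24]]' --fingers '[1, 1, 1, 1, 1]'

```text
time_s: 0.52
eef_pos: [0.4095, 0.4135, 0.2383]
eef_rot: [[-1.0, 0.014, -0.001], [0.014, 1.0, -0.001], [0.001, -0.001, -1.0]]
wrist_force: [0.5, -0.1, 0.7]
grip_width: 0.0879
finger_force: 0.0
```

Emit:
jog_arm --offset '[[0, -4, 0], [0, -8, 0], [0, -12, 0], [0, -16, 0], [0, -20, 0]]' --dr '[[0, 0, 0], [0, 0, 0], [0, 0, 0], [0, 0, 0], [0, 0, 0]]' --fingers '[1, 1, 1, 1, 1]'

```text
time_s: 0.93
eef_pos: [0.4083, 0.2134, 0.2385]
eef_rot: [[-1.0, 0.019, -0.0], [0.019, 1.0, -0.0], [0.0, -0.0, -1.0]]
wrist_force: [-0.6, -1.0, -0.3]
grip_width: 0.0882
finger_force: 0.0
```

Emit:
jog_arm --offset '[[0, -4, 0], [0, -8, 0], [0, -12, 0], [0, -16, 0], [0, -20, 0]]' --dr '[[0, 0, 0], [0, 0, 0], [0, 0, 0], [0, 0, 0], [0, 0, 0]]' --fingers '[1, 1, 1, 1, 1]'

```text
time_s: 1.35
eef_pos: [0.4082, 0.0136, 0.2387]
eef_rot: [[-1.0, 0.018, -0.0], [0.018, 1.0, -0.0], [0.0, -0.0, -1.0]]
wrist_force: [1.7, -0.5, 0.4]
grip_width: 0.088
finger_force: 0.0
```

Emit:
jog_arm --offset '[[1, -2, -2.5], [2, -4.5, -5], [3, -7, -8], [3.4, -8.6, -11], [3.4, -8.6, -14]]' --dr '[[0, 0, 0], [0, 0, 0], [0, 0, 0], [0, 0, 0], [0, 0, 0]]' --fingers '[1, 1, 1, 1, 1]'

```text
time_s: 1.77
eef_pos: [0.4436, -0.0751, 0.0973]
eef_rot: [[-1.0, 0.026, 0.001], [0.026, 1.0, -0.002], [-0.001, -0.002, -1.0]]
wrist_force: [0.7, -0.6, -0.1]
grip_width: 0.0881
finger_force: 0.0
```

Emit:
jog_arm --offset '[[0, 0, -3], [0, 0, -6], [0, 0, -8], [0, 0, -9], [0, 0, -9]]' --dr '[[0, 0, 0], [0, 0, 0], [0, 0, 0], [0, 0, 0], [0, 0, 0]]' --fingers '[1, 1, 1, 1, 1]'

```text
time_s: 2.18
eef_pos: [0.4421, -0.0716, 0.0206]
eef_rot: [[-1.0, 0.018, -0.012], [0.018, 1.0, -0.003], [0.012, -0.003, -1.0]]
wrist_force: [0.5, -0.7, 0.3]
grip_width: 0.0884
finger_force: 0.0
```

Run:
```python
from h import *
im,d=imaging.get_image("top"); c=cv2.resize(im[135:285,240:440],None,fx=4,fy=4,interpolation=cv2.INTER_CUBIC);cv2.imwrite("pics/c1.png",c)
s=monitor.get_obs(); print(s["time_s"],s["eef_pos"],s["wrist_force"],s["qpos"])
```

```text
2.2333 [ 0.44184415 -0.07184788  0.02029264] [-0.31239547 -0.46263686 -1.39940245] [ 0.09843082  0.91142251 -0.06906513  2.21774207  1.15482321  0.06347118
  0.45463043]
```

View pics/c1.png

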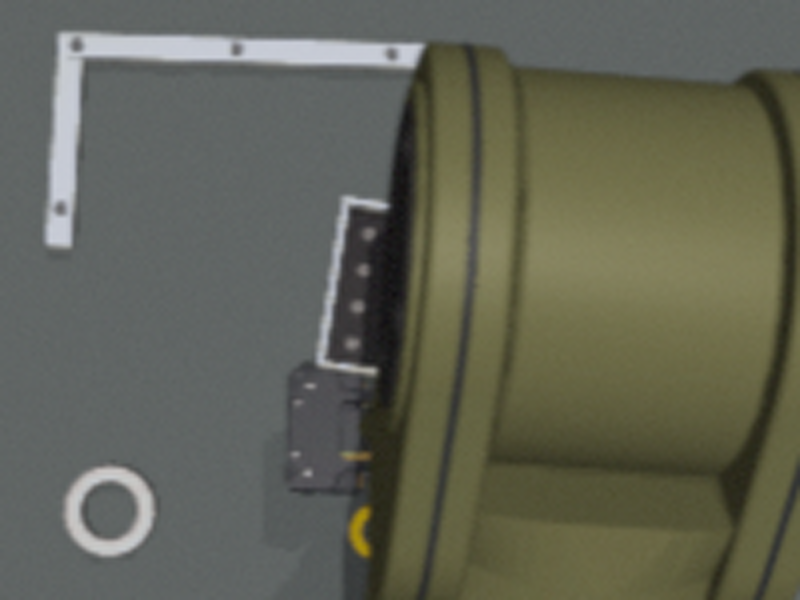

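The gripper body is at tray-crop (330,430), behind the tray's near side and clear of it. The tip is still 12 mm too high because joint 6 is near its limit, so I'll move slightly outward while lowering.

Emit:
jog_arm --offset '[[0.5, 0, -0.3], [1, 0, -0.8], [1, 0, -1.2], [1, 0, -1.2]]' --dr '[[0, 0, 0], [0, 0, 0], [0, 0, 0], [0, 0, 0]]' --fingers '[1, 1, 1, 1]'

```text
time_s: 2.57
eef_pos: [0.4533, -0.0718, 0.0094]
eef_rot: [[-1.0, 0.019, -0.009], [0.019, 1.0, -0.002], [0.009, -0.002, -1.0]]
wrist_force: [-0.4, 0.5, 0.7]
grip_width: 0.0881
finger_force: 0.0
```

Emit:
jog_arm --offset '[[0.5, 0, 0], [1.1, 0, 0], [1.7, 0, 0], [2.3, 0, 0], [2.9, 0, 0]]' --dr '[[0, 0, 0], [0, 0, 0], [0, 0, 0], [0, 0, 0], [0, 0, 0]]' --fingers '[1, 1, 1, 1, 1]'

```text
time_s: 2.98
eef_pos: [0.4804, -0.0727, 0.01]
eef_rot: [[-1.0, 0.02, -0.013], [0.02, 1.0, -0.004], [0.013, -0.004, -1.0]]
wrist_force: [-1.9, -1.8, -1.1]
grip_width: 0.0881
finger_force: 0.9
```

Emit:
jog_arm --offset '[[0.6, 0, 0], [1.2, 0, 0], [1.8, 0, 0], [2.4, 0, 0], [3, 0, 0]]' --dr '[[0, 0, 0], [0, 0, 0], [0, 0, 0], [0, 0, 0], [0, 0, 0]]' --fingers '[1, 1, 1, 1, 1]'

```text
time_s: 3.4
eef_pos: [0.5111, -0.072, 0.0099]
eef_rot: [[-1.0, 0.018, -0.012], [0.018, 1.0, -0.003], [0.011, -0.003, -1.0]]
wrist_force: [-4.0, 0.3, 2.4]
grip_width: 0.088
finger_force: 1.7
```

Run:
```python
from h import *
im,d=imaging.get_image("scene"); cv2.imwrite("pics/s1.png",cv2.resize(im[130:300,180:450],None,fx=2.5,fy=2.5))
```

```text
(no output)
```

View pics/s1.png

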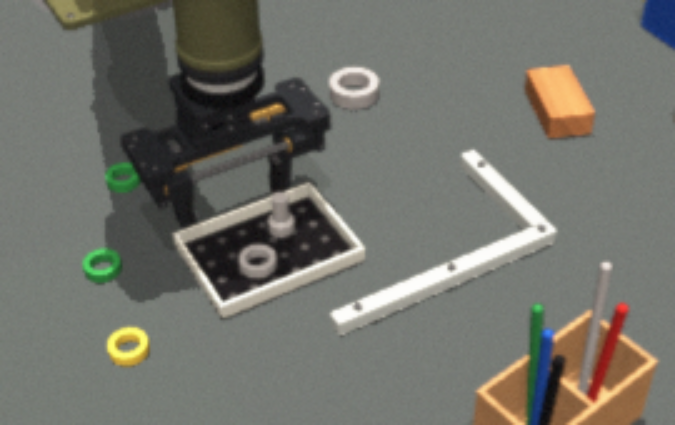

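The scene view shows both fingers behind the near rim (about (185,215) and (285,190)), the tray squared up with the tool, and the plug standing. I'll keep pushing forward.

Emit:
jog_arm --offset '[[0.6, 0, 0], [1.2, 0, 0], [1.8, 0, 0], [2.4, 0, 0], [3, 0, 0]]' --dr '[[0, 0, 0], [0, 0, 0], [0, 0, 0], [0, 0, 0], [0, 0, 0]]' --fingers '[1, 1, 1, 1, 1]'

```text
time_s: 3.87
eef_pos: [0.5421, -0.0718, 0.0098]
eef_rot: [[-1.0, 0.018, -0.01], [0.018, 1.0, -0.002], [0.01, -0.003, -1.0]]
wrist_force: [-2.6, -0.5, 1.7]
grip_width: 0.088
finger_force: 1.5
```

Emit:
jog_arm --offset '[[0.5, 0, 0], [1.0, 0, 0], [1.4, 0, 0], [1.7, 0, 0], [1.8, 0, 0]]' --dr '[[0, 0, 0], [0, 0, 0], [0, 0, 0], [0, 0, 0], [0, 0, 0]]' --fingers '[1, 1, 1, 1, 1]'

```text
time_s: 4.28
eef_pos: [0.56, -0.0718, 0.0098]
eef_rot: [[-1.0, 0.019, -0.01], [0.019, 1.0, -0.002], [0.009, -0.003, -1.0]]
wrist_force: [-2.9, -0.2, 1.1]
grip_width: 0.0881
finger_force: 1.5
```

Emit:
jog_arm --offset '[[-1, 0, 0], [-2.5, 0, 0], [-3, 0, 3], [-3, 0, 7], [-3, 0, 11]]' --dr '[[0, 0, 0], [0, 0, 0], [0, 0, 0], [0, 0, 0], [0, 0, 0]]' --fingers '[1, 1, 1, 1, 1]'

```text
time_s: 4.7
eef_pos: [0.5292, -0.0715, 0.1207]
eef_rot: [[-1.0, 0.017, -0.011], [0.017, 1.0, -0.002], [0.011, -0.002, -1.0]]
wrist_force: [0.7, -0.3, -0.7]
grip_width: 0.0881
finger_force: 0.0
```

Run:
```python
from h import *
im,d=imaging.get_image("scene"); cv2.imwrite("pics/s2.png",im)
for k,(s,r,P) in find("scene",im).items():
    if 180<s[0]<450 and 130<s[1]<280: print(s,np.round(r[0]),np.round(r[1]),np.degrees(tray(r)[1]))
s=monitor.get_obs(); print(s["time_s"],s["eef_pos"],s["eef_rot"].round(3),s["qpos"])
```

```text
[307, 154, 26, 19, 265] [400. 129.] [72. 75.] 17.777822
[258, 183, 151, 88, 2482] [632.  29.] [355. 176.] -0.48838562
[371, 233, 73, 76, 460] [840. 106.] [101. 217.] 17.607449
[286, 241, 15, 13, 123] [645. -88.] [32. 37.] 61.058376
[401, 254, 15, 12, 66] [804. 111.] [16. 48.] 6.854371
[435, 265, 205, 135, 13410] [1137.  242.] [514. 235.] -0.5311282
4.75 [ 0.5338211  -0.07087773  0.12797132] [[-1.     0.018  0.002]
 [ 0.018  1.    -0.002]
 [-0.002 -0.002 -1.   ]] [ 0.40324068  0.80477547 -0.60866072  1.91377331  0.74079766  0.65998823
  0.88126413]
```

Emit:
jog_arm --offset '[[1, -2.5, 0], [2, -5, 0], [3, -8, 0], [4, -11, 0], [5, -13, 0]]' --dr '[[0, 0, 7], [0, 0, 14], [0, 0, 21], [0, 0, 28], [0, 0, 35]]' --fingers '[0.5, 0.5, 0.5, 0.5, 0.5]'

```text
time_s: 5.17
eef_pos: [0.5804, -0.2064, 0.12]
eef_rot: [[-0.828, -0.56, -0.005], [-0.56, 0.828, -0.01], [0.01, -0.006, -1.0]]
wrist_force: [0.5, -1.0, -0.6]
grip_width: 0.0566
finger_force: 0.0
```

Run:
```python
from h import *
im,d=imaging.get_image("top"); cv2.imwrite("pics/t2.png",im)
for k,(s,r,P) in find("top",im).items():
    if s[0]>250 and s[0]<450 and s[1]>100: print(s,np.round(r[0]),np.round(r[1]),np.degrees(tray(r)[1]))
s=monitor.get_obs(); print(s["time_s"],s["eef_pos"],s["eef_rot"].round(3),s["qpos"],s["grip_width"])
```

```text
[251, 143, 128, 54, 1457] [637.  18.] [140. 325.] 0.4934712
[349, 164, 14, 14, 105] [635. -86.] [33. 34.] 89.94823
[334, 177, 10, 11, 75] [605. -43.] [26. 23.] -89.70564
[255, 251, 24, 23, 273] [401. 135.] [54. 57.] 0.7267807
5.2167 [ 0.58195773 -0.21117176  0.1193984 ] [[-0.828 -0.561 -0.003]
 [-0.561  0.828 -0.013]
 [ 0.01  -0.009 -1.   ]] [ 0.68034633  0.94663896 -0.78986472  1.66606736  0.8432425   0.90515533
  1.70670167] 0.05299064365229627
```

View pics/t2.png

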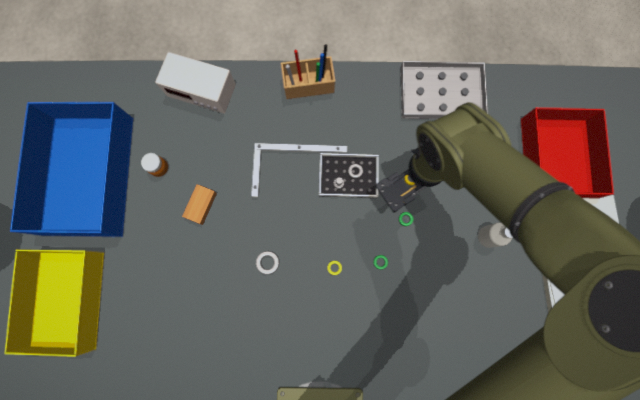

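The tray is now square at px (320–378, 153–197), about touching the long bar. The yellow ring at (411,178) is close to where the fingers come down, so I'll compute the clearance. Joint 7 is running toward its limit, so I'll turn the other way.

Run:
```python
from h import *
im0=cv2.imread("pics/top0.png"); im=cv2.imread("pics/t2.png")
hsv=cv2.cvtColor(im0,cv2.COLOR_BGR2HSV); m=(hsv[...,1]>150); l,s,c=rect(m)
for i in range(1,len(s)):
    if 320<c[i][0]<430 and 165<c[i][1]<275 and s[i,4]>30: print(s[i],onplane("top",[c[i]],.008)[0].round(3))
for k,(s,r,P) in find("top",im).items():
    if s[0]==251:
        Q=P[(P[:,1]<-.066)]; print("tray x",np.percentile(Q[:,0],[0,.5,99.5,100]),"y",P[:,1].min(), P[(P[:,0]<.59)&(P[:,1]<.05)][:,1].max())
        o=np.array([.6896,.1611]);a=np.radians(-1.21);R=np.array([[np.cos(a),-np.sin(a)],[np.sin(a),np.cos(a)]])
        q=(P-o)@R; t=q[(q[:,1]<-.155)]; print("stopframe tray",t.min(0),t.max(0), q[(q[:,1]<-.23)].max(0))
        N=P[(P[:,0]<np.percentile(Q[:,0],.5)+.006)&(P[:,1]<0)]; v=cv2.fitLine(N.astype(np.float32),2,0,.01,.01).ravel(); print("near side yaw",np.degrees(np.arctan(-v[0]/v[1])))
```

```text
[405 171  14  14 106] [ 0.62  -0.23   0.008]
[328 261  14  14  99] [ 0.389 -0.034  0.008]
tray x [0.56860658 0.56863775 0.68140635 0.68143943] y -0.1441807637845695 0.009289289614193494
stopframe tray [-0.1163408  -0.30609436] [ 0.01758754 -0.1550778 ] [-0.00290928 -0.23030901]
near side yaw -0.73154485
```

Emit:
jog_arm --offset '[[0.5, 0.5, 0], [1, 0.8, 0], [1.5, 1, 0], [2, 1, 0], [2.5, 1, 0]]' --dr '[[0, 0, -7], [0, 0, -14], [0, 0, -21], [0, 0, -28], [0, 0, -35]]' --fingers '[0.5, 0.5, 0.5, 0.5, 0.5]'

```text
time_s: 5.63
eef_pos: [0.6057, -0.1915, 0.1202]
eef_rot: [[-1.0, 0.025, -0.008], [0.025, 1.0, -0.002], [0.008, -0.003, -1.0]]
wrist_force: [0.3, -0.3, 0.0]
grip_width: 0.0437
finger_force: 0.0
```

Emit:
jog_arm --offset '[[0.5, 0, 0], [1, 0, 0], [1.5, 0, 0], [2, 0, 0], [2.2, 0, 0]]' --dr '[[0, 0, -7], [0, 0, -14], [0, 0, -21], [0, 0, -28], [0, 0, -35]]' --fingers '[0.5, 0.5, 0.5, 0.5, 0.5]'

```text
time_s: 6.05
eef_pos: [0.6282, -0.1915, 0.1203]
eef_rot: [[-0.805, 0.594, -0.006], [0.594, 0.805, 0.004], [0.007, -0.001, -1.0]]
wrist_force: [0.5, -0.2, -0.4]
grip_width: 0.0438
finger_force: 0.0
```

Emit:
jog_arm --offset '[[0, 0, 0], [0, 0, 0], [0, 0, 0], [0, 0, 0], [0, 0, 0]]' --dr '[[0, 0, -7], [0, 0, -14], [0, 0, -21], [0, 0, -28], [0, 0, -35]]' --fingers '[0.5, 0.5, 0.5, 0.5, 0.5]'

```text
time_s: 6.47
eef_pos: [0.6275, -0.1916, 0.1202]
eef_rot: [[-0.319, 0.948, -0.003], [0.948, 0.319, 0.008], [0.009, -0.0, -1.0]]
wrist_force: [-0.5, 0.1, -0.2]
grip_width: 0.044
finger_force: 0.0
```

Emit:
jog_arm --offset '[[0, 0, 0], [0, 0, 0], [0, 0, 0], [0, 0, 0]]' --dr '[[0, 0, -6], [0, 0, -12], [0, 0, -18], [0, 0, -20]]' --fingers '[0.5, 0.5, 0.5, 0.5]'

```text
time_s: 6.8
eef_pos: [0.6275, -0.1915, 0.1203]
eef_rot: [[0.023, 1.0, 0.0], [1.0, -0.023, 0.01], [0.01, -0.0, -1.0]]
wrist_force: [0.8, 0.2, -0.3]
grip_width: 0.0442
finger_force: 0.0
```

Emit:
jog_arm --offset '[[-0.2, 1.2, -2], [-0.2, 1.9, -5], [-0.2, 1.9, -8], [-0.2, 1.9, -10.5], [-0.2, 1.9, -11.1]]' --dr '[[0, 0, 0], [0, 0, 0], [0, 0, 0], [0, 0, 0], [0, 0, 0]]' --fingers '[0.5, 0.5, 0.5, 0.5, 0.5]'

```text
time_s: 7.22
eef_pos: [0.6224, -0.1717, 0.0051]
eef_rot: [[0.018, 1.0, -0.007], [1.0, -0.018, 0.011], [0.011, -0.007, -1.0]]
wrist_force: [-0.7, 0.4, -1.1]
grip_width: 0.044
finger_force: 0.0
```

Emit:
jog_arm --offset '[[0, 0.6, 0], [0, 1.2, 0], [0, 1.7, 0], [0, 2.2, 0], [0.1, 2.8, 0]]' --dr '[[0, 0, 0], [0, 0, 0], [0, 0, 0], [0, 0, 0], [0, 0, 0]]' --fingers '[0.5, 0.5, 0.5, 0.5, 0.5]'

```text
time_s: 7.63
eef_pos: [0.6262, -0.1463, 0.0107]
eef_rot: [[0.019, 1.0, -0.0], [1.0, -0.019, 0.007], [0.007, -0.0, -1.0]]
wrist_force: [-0.3, -4.2, 2.5]
grip_width: 0.0441
finger_force: 1.9
```

Emit:
jog_arm --offset '[[0, 0.6, 0], [0, 1.2, 0], [0, 1.8, 0], [0.1, 2.4, 0], [0.1, 3, 0]]' --dr '[[0, 0, 0], [0, 0, 0], [0, 0, 0], [0, 0, 0], [0, 0, 0]]' --fingers '[0.5, 0.5, 0.5, 0.5, 0.5]'

```text
time_s: 8.05
eef_pos: [0.6264, -0.1144, 0.0089]
eef_rot: [[0.019, 1.0, -0.002], [1.0, -0.019, 0.01], [0.01, -0.003, -1.0]]
wrist_force: [1.2, -4.1, 3.4]
grip_width: 0.044
finger_force: 1.9
```

Run:
```python
from h import *
im,d=imaging.get_image("scene"); cv2.imwrite("pics/s3.png",cv2.resize(im[130:300,180:450],None,fx=2.5,fy=2.5))
```

```text
(no output)
```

View pics/s3.png

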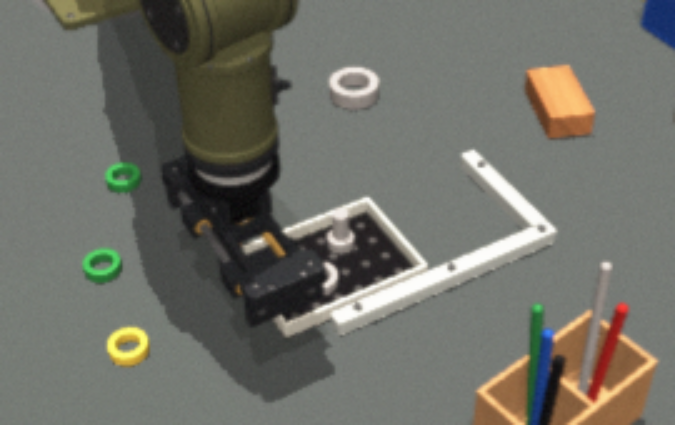

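The tray is moving left along the long bar with the plug standing and the ring in place. I'll carry on.

Emit:
jog_arm --offset '[[0, 0.6, 0], [0, 1.2, 0], [0, 1.8, 0], [0.1, 2.4, 0], [0.1, 3, 0]]' --dr '[[0, 0, 0], [0, 0, 0], [0, 0, 0], [0, 0, 0], [0, 0, 0]]' --fingers '[0.5, 0.5, 0.5, 0.5, 0.5]'

```text
time_s: 8.52
eef_pos: [0.6271, -0.0841, 0.0087]
eef_rot: [[0.018, 1.0, -0.003], [1.0, -0.018, 0.01], [0.01, -0.003, -1.0]]
wrist_force: [0.1, -1.8, 3.0]
grip_width: 0.0443
finger_force: 1.6
```

Emit:
jog_arm --offset '[[0, 0.6, 0], [0, 1.2, 0], [0, 1.8, 0], [0, 2.4, 0], [0, 3, 0]]' --dr '[[0, 0, 0], [0, 0, 0], [0, 0, 0], [0, 0, 0], [0, 0, 0]]' --fingers '[0.5, 0.5, 0.5, 0.5, 0.5]'

```text
time_s: 8.93
eef_pos: [0.6271, -0.054, 0.0087]
eef_rot: [[0.018, 1.0, -0.003], [1.0, -0.018, 0.01], [0.01, -0.003, -1.0]]
wrist_force: [0.5, -3.1, -0.5]
grip_width: 0.044
finger_force: 1.4
```

Emit:
jog_arm --offset '[[0, 0.6, 0], [0, 1.2, 0], [0, 1.8, 0], [0.1, 2.4, 0], [0.1, 3, 0]]' --dr '[[0, 0, 0], [0, 0, 0], [0, 0, 0], [0, 0, 0], [0, 0, 0]]' --fingers '[0.5, 0.5, 0.5, 0.5, 0.5]'

```text
time_s: 9.35
eef_pos: [0.6283, -0.0241, 0.0087]
eef_rot: [[0.018, 1.0, -0.003], [1.0, -0.018, 0.01], [0.01, -0.003, -1.0]]
wrist_force: [-0.6, -2.2, 0.0]
grip_width: 0.0441
finger_force: 1.1
```

Emit:
jog_arm --offset '[[0, 0.4, 0], [0, 0.8, 0], [0, 1.1, 0], [0, 1.4, 0], [0, 1.6, 0]]' --dr '[[0, 0, 0], [0, 0, 0], [0, 0, 0], [0, 0, 0], [0, 0, 0]]' --fingers '[0.5, 0.5, 0.5, 0.5, 0.5]'

```text
time_s: 9.77
eef_pos: [0.6282, -0.0084, 0.0087]
eef_rot: [[0.018, 1.0, -0.003], [1.0, -0.018, 0.01], [0.01, -0.003, -1.0]]
wrist_force: [0.1, -1.5, -0.6]
grip_width: 0.0444
finger_force: 0.9
```

Emit:
jog_arm --offset '[[0, 0.2, 0], [0, 0.4, 0], [0, 0.6, 0], [0, 0.8, 0], [0, 1.0, 0]]' --dr '[[0, 0, 0], [0, 0, 0], [0, 0, 0], [0, 0, 0], [0, 0, 0]]' --fingers '[0.5, 0.5, 0.5, 0.5, 0.5]'

```text
time_s: 10.18
eef_pos: [0.6282, 0.0012, 0.0088]
eef_rot: [[0.019, 1.0, -0.003], [1.0, -0.019, 0.01], [0.01, -0.003, -1.0]]
wrist_force: [-0.2, -1.4, -1.2]
grip_width: 0.0439
finger_force: 0.9
```

Emit:
jog_arm --offset '[[0, 0.1, 0], [0, 0.2, 0], [0, 0.3, 0], [0, 0.4, 0], [0, 0.4, 0]]' --dr '[[0, 0, 0], [0, 0, 0], [0, 0, 0], [0, 0, 0], [0, 0, 0]]' --fingers '[0.5, 0.5, 0.5, 0.5, 0.5]'

```text
time_s: 10.6
eef_pos: [0.6278, 0.002, 0.0088]
eef_rot: [[0.02, 1.0, -0.004], [1.0, -0.02, 0.006], [0.006, -0.004, -1.0]]
wrist_force: [-0.9, -6.4, 0.5]
grip_width: 0.0442
finger_force: 3.4
```

Contact with the short bar: the finger stopped at y=0.002 and the force rose. Next I'll retreat, turn back and push from the near side.

Emit:
jog_arm --offset '[[0, -1, 0], [0, -2.5, 0], [0, -3, 3], [0, -3, 7], [0, -3, 11]]' --dr '[[0, 0, 0], [0, 0, 0], [0, 0, 0], [0, 0, 7], [0, 0, 14]]' --fingers '[0.5, 0.5, 0.5, 0.5, 0.5]'

```text
time_s: 11.02
eef_pos: [0.6277, -0.0246, 0.1195]
eef_rot: [[-0.23, 0.973, -0.006], [0.973, 0.23, 0.01], [0.011, -0.004, -1.0]]
wrist_force: [1.0, 0.6, -0.1]
grip_width: 0.0443
finger_force: 0.0
```

Emit:
jog_arm --offset '[[-2, 1, 0], [-4, 2.5, 0], [-6, 4, 0], [-8, 6, 0], [-8.8, 8, 0]]' --dr '[[0, 0, 7], [0, 0, 14], [0, 0, 21], [0, 0, 28], [0, 0, 35]]' --fingers '[1, 1, 1, 1, 1]'

```text
time_s: 11.43
eef_pos: [0.5375, 0.0562, 0.1193]
eef_rot: [[-0.747, 0.665, -0.011], [0.665, 0.747, 0.006], [0.012, -0.003, -1.0]]
wrist_force: [-0.4, 0.3, -0.3]
grip_width: 0.0755
finger_force: 0.0
```

Emit:
jog_arm --offset '[[0, 1, 0], [0, 2, 0], [0, 3, 0], [0, 3.3, 0], [0, 3.3, 0]]' --dr '[[0, 0, 7], [0, 0, 14], [0, 0, 21], [0, 0, 28], [0, 0, 35]]' --fingers '[1, 1, 1, 1, 1]'

```text
time_s: 11.85
eef_pos: [0.5406, 0.091, 0.1195]
eef_rot: [[-0.993, 0.114, -0.009], [0.114, 0.993, 0.002], [0.009, 0.001, -1.0]]
wrist_force: [0.4, -1.0, 0.5]
grip_width: 0.0881
finger_force: 0.0
```

Emit:
jog_arm --offset '[[0, 0, -2], [0, 0, -5], [0, 0, -8]]' --dr '[[0, 0, 4], [0, 0, 6], [0, 0, 6]]' --fingers '[1, 1, 1]'

```text
time_s: 12.1
eef_pos: [0.5415, 0.0894, 0.039]
eef_rot: [[-1.0, 0.017, -0.007], [0.017, 1.0, 0.001], [0.007, 0.001, -1.0]]
wrist_force: [0.2, 0.7, -0.5]
grip_width: 0.0883
finger_force: 0.0
```

Run:
```python
from h import *
im,d=imaging.get_image("scene"); cv2.imwrite("pics/s4.png",cv2.resize(im[130:300,230:500],None,fx=2.5,fy=2.5))
im,d=imaging.get_image("top"); cv2.imwrite("pics/t4.png",im)
s=monitor.get_obs(); print(s["time_s"],s["eef_pos"],s["eef_rot"].round(3),s["grip_width"])
```

```text
12.2 [0.53787401 0.08809125 0.03585128] [[-1.     0.017 -0.016]
 [ 0.018  1.    -0.003]
 [ 0.016 -0.003 -1.   ]] 0.08805928361970948
```

View pics/s4.png

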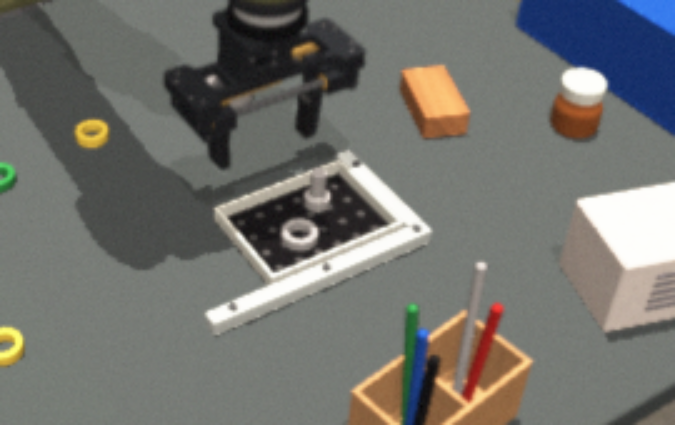

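The tray is nearly in the corner, the plug and ring are undisturbed, and the fingers are behind the near side at (215,160) and (305,130). I'll lower them and push gently home.

Emit:
jog_arm --offset '[[0, -0.4, -1.5], [0, -0.4, -2.8], [0.6, -0.4, -3], [1.2, -0.4, -3], [1.6, -0.4, -3]]' --dr '[[0, 0, 0], [0, 0, 0], [0, 0, 0], [0, 0, 0], [0, 0, 0]]' --fingers '[1, 1, 1, 1, 1]'

```text
time_s: 12.62
eef_pos: [0.5583, 0.0849, 0.0104]
eef_rot: [[-1.0, 0.019, -0.007], [0.019, 1.0, -0.001], [0.007, -0.001, -1.0]]
wrist_force: [0.7, -0.2, -0.4]
grip_width: 0.0884
finger_force: 0.0
```

Emit:
jog_arm --offset '[[0.2, 0, 0], [0.4, 0, 0], [0.6, 0, 0], [0.8, 0, 0], [1.0, 0, 0]]' --dr '[[0, 0, 0], [0, 0, 0], [0, 0, 0], [0, 0, 0], [0, 0, 0]]' --fingers '[1, 1, 1, 1, 1]'

```text
time_s: 13.03
eef_pos: [0.5647, 0.0839, 0.0089]
eef_rot: [[-1.0, 0.018, -0.013], [0.018, 1.0, -0.004], [0.013, -0.004, -1.0]]
wrist_force: [-4.0, -0.7, 2.8]
grip_width: 0.0882
finger_force: 2.1
```

Emit:
jog_arm --offset '[[0.1, 0, 0], [0.2, 0, 0], [0.3, 0, 0], [0.4, 0, 0], [0.4, 0, 0]]' --dr '[[0, 0, 0], [0, 0, 0], [0, 0, 0], [0, 0, 0], [0, 0, 0]]' --fingers '[1, 1, 1, 1, 1]'

```text
time_s: 13.45
eef_pos: [0.5684, 0.0839, 0.0087]
eef_rot: [[-1.0, 0.018, -0.014], [0.018, 1.0, -0.004], [0.014, -0.004, -1.0]]
wrist_force: [-7.9, -0.2, 4.5]
grip_width: 0.0882
finger_force: 3.6
```

Emit:
jog_arm --offset '[[0.1, 0, 0], [0.2, 0, 0], [0.2, 0, 0]]' --dr '[[0, 0, 0], [0, 0, 0], [0, 0, 0]]' --fingers '[1, 1, 1]'

```text
time_s: 13.7
eef_pos: [0.5684, 0.0839, 0.0086]
eef_rot: [[-1.0, 0.018, -0.017], [0.018, 1.0, -0.004], [0.017, -0.005, -1.0]]
wrist_force: [-10.9, -1.8, 7.9]
grip_width: 0.0883
finger_force: 5.5
```

Seated on the long bar. I'll give it one more firm press, then retreat and repeat the side nudge.

Emit:
jog_arm --offset '[[0.1, 0, 0], [0.2, 0, 0], [0.2, 0, 0]]' --dr '[[0, 0, 0], [0, 0, 0], [0, 0, 0]]' --fingers '[1, 1, 1]'

```text
time_s: 13.95
eef_pos: [0.5685, 0.0839, 0.0085]
eef_rot: [[-1.0, 0.018, -0.02], [0.018, 1.0, -0.005], [0.02, -0.006, -1.0]]
wrist_force: [-13.4, 0.3, 11.9]
grip_width: 0.088
finger_force: 7.4
```

Emit:
jog_arm --offset '[[-0.4, 0, 0], [-1, 0, 0], [-3, 0, 1], [-3.5, 0, 4.5], [-3.5, 0, 8.5]]' --dr '[[0, 0, 0], [0, 0, 0], [0, 0, 0], [0, 0, 0], [0, 0, 0]]' --fingers '[1, 1, 1, 1, 1]'

```text
time_s: 14.37
eef_pos: [0.5373, 0.0841, 0.0931]
eef_rot: [[-1.0, 0.016, -0.014], [0.016, 1.0, -0.004], [0.014, -0.004, -1.0]]
wrist_force: [2.3, 0.1, 0.4]
grip_width: 0.0881
finger_force: 0.0
```

Emit:
jog_arm --offset '[[1, -2, 2], [2, -5, 2.5], [4, -8, 2.5], [6, -10, 2.5], [8, -11.5, 2.5]]' --dr '[[0, 0, -7], [0, 0, -14], [0, 0, -21], [0, 0, -28], [0, 0, -35]]' --fingers '[0.5, 0.5, 0.5, 0.5, 0.5]'

```text
time_s: 14.78
eef_pos: [0.6216, -0.035, 0.1195]
eef_rot: [[-0.803, 0.596, -0.006], [0.596, 0.803, 0.002], [0.006, -0.002, -1.0]]
wrist_force: [0.6, -0.1, -0.5]
grip_width: 0.0568
finger_force: 0.0
```

Emit:
jog_arm --offset '[[1, 0, 0], [1.5, 0, 0], [1.5, 0, 0], [1.5, 0, 0], [1.5, 0, 0]]' --dr '[[0, 0, -7], [0, 0, -14], [0, 0, -21], [0, 0, -28], [0, 0, -35]]' --fingers '[0.5, 0.5, 0.5, 0.5, 0.5]'

```text
time_s: 15.2
eef_pos: [0.636, -0.0311, 0.1191]
eef_rot: [[-0.319, 0.948, -0.002], [0.948, 0.319, 0.009], [0.009, 0.001, -1.0]]
wrist_force: [-1.1, 0.4, 0.3]
grip_width: 0.044
finger_force: 0.0
```

Emit:
jog_arm --offset '[[0, 0, 0], [0, 0, 0], [0, 0, 0], [0, 0, 0]]' --dr '[[0, 0, -7], [0, 0, -14], [0, 0, -20], [0, 0, -20]]' --fingers '[0.5, 0.5, 0.5, 0.5]'

```text
time_s: 15.53
eef_pos: [0.6358, -0.0309, 0.1193]
eef_rot: [[0.02, 1.0, 0.001], [1.0, -0.02, 0.009], [0.009, 0.001, -1.0]]
wrist_force: [0.8, 0.2, 1.0]
grip_width: 0.0438
finger_force: 0.0
```

Emit:
jog_arm --offset '[[-0.5, 0, -3], [-0.5, 0, -6.5], [-0.5, 0, -10], [-0.5, 0, -11], [-0.5, 0, -11]]' --dr '[[0, 0, 0], [0, 0, 0], [0, 0, 0], [0, 0, 0], [0, 0, 0]]' --fingers '[0.5, 0.5, 0.5, 0.5, 0.5]'

```text
time_s: 15.95
eef_pos: [0.6276, -0.0308, 0.0062]
eef_rot: [[0.016, 1.0, -0.007], [1.0, -0.016, 0.01], [0.01, -0.007, -1.0]]
wrist_force: [0.1, -0.9, 0.3]
grip_width: 0.0439
finger_force: 0.0
```

Emit:
jog_arm --offset '[[0, 1, 0], [0, 2, 0], [0, 2.7, 0], [0, 2.9, 0], [0, 3.1, 0]]' --dr '[[0, 0, 0], [0, 0, 0], [0, 0, 0], [0, 0, 0], [0, 0, 0]]' --fingers '[0.5, 0.5, 0.5, 0.5, 0.5]'

```text
time_s: 16.37
eef_pos: [0.6302, 0.0014, 0.0103]
eef_rot: [[0.017, 1.0, -0.0], [1.0, -0.017, 0.011], [0.011, -0.0, -1.0]]
wrist_force: [-0.1, 0.1, -0.0]
grip_width: 0.0441
finger_force: 0.0
```

Emit:
jog_arm --offset '[[0, 0.2, 0], [0, 0.4, 0], [0, 0.6, 0], [0, 0.7, 0], [0, 0.7, 0]]' --dr '[[0, 0, 0], [0, 0, 0], [0, 0, 0], [0, 0, 0], [0, 0, 0]]' --fingers '[0.5, 0.5, 0.5, 0.5, 0.5]'

```text
time_s: 16.78
eef_pos: [0.6298, 0.0018, 0.0096]
eef_rot: [[0.021, 1.0, -0.002], [1.0, -0.021, 0.004], [0.004, -0.002, -1.0]]
wrist_force: [1.2, -7.1, 6.3]
grip_width: 0.044
finger_force: 3.9
```

It was already home on the short bar. I'll retreat well clear and check.

Emit:
jog_arm --offset '[[0, -0.8, 0], [0, -2.5, 0], [0, -3.5, 2], [0, -4, 6], [0, -5, 10]]' --dr '[[0, 0, 0], [0, 0, 0], [0, 0, 0], [0, 0, 0], [0, 0, 0]]' --fingers '[0.5, 0.5, 0.5, 0.5, 0.5]'

```text
time_s: 17.2
eef_pos: [0.6276, -0.0421, 0.1084]
eef_rot: [[0.017, 1.0, -0.007], [1.0, -0.017, 0.012], [0.012, -0.007, -1.0]]
wrist_force: [1.2, -0.9, 0.7]
grip_width: 0.0441
finger_force: 0.0
```

Emit:
jog_arm --offset '[[0, -3, 3], [0, -6, 6], [0, -9, 9], [0, -12, 9], [0, -15, 9]]' --dr '[[0, 0, 0], [0, 0, 0], [0, 0, 0], [0, 0, 0], [0, 0, 0]]' --fingers '[0.5, 0.5, 0.5, 0.5, 0.5]'

```text
time_s: 17.62
eef_pos: [0.6304, -0.1947, 0.2016]
eef_rot: [[0.019, 1.0, 0.002], [1.0, -0.019, 0.01], [0.01, 0.002, -1.0]]
wrist_force: [0.5, -0.4, 0.7]
grip_width: 0.0438
finger_force: 0.0
```

Run:
```python
from h import *
t,_=imaging.get_image("top"); s,_=imaging.get_image("scene")
cv2.imwrite("pics/t5.png",t); cv2.imwrite("pics/s5.png",s)
a=cv2.resize(t[130:230,230:390],None,fx=4,fy=3.0*4/3,interpolation=cv2.INTER_CUBIC)[:,:640]
b=cv2.resize(s[175:275,290:450],None,fx=4,fy=4,interpolation=cv2.INTER_CUBIC)
c=np.vstack([a,b]); cv2.imwrite("pics/f.png",cv2.resize(c,(480,600)))
print(monitor.get_obs()["eef_pos"])
```

```text
[ 0.62783439 -0.20146505  0.19896869]
```

View pics/f.png

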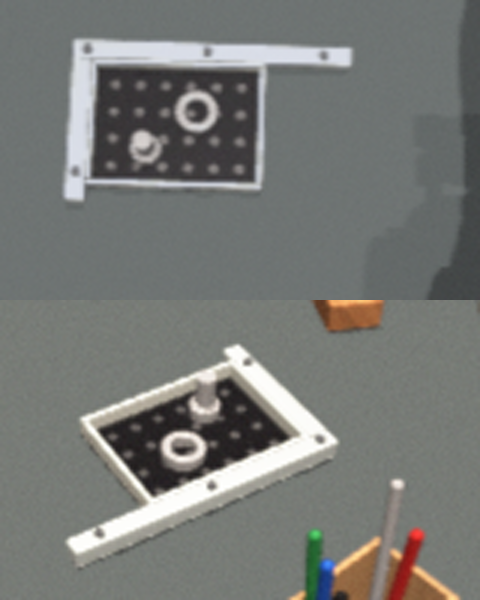

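Both views show the tray flush in the corner (top crop, rim (85–265, 62–188)). The plug is standing at (145,145) and the ring is at (195,110).

```bash
python3 -c "
from plant import env
print(env.close_job())"
```

```text
the job is handed in; nothing more can be done
None
```

The tray is flat and fully home against both stop bars by the final camera views and the contact forces. The plug is still standing, the fingers are clear, and the job is handed in at about 18 s of the 58 s allowed.

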